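# Put the earbud case away in the drop-front box

### The job

Put the white earbud case away in the wooden drop-front box: take the brass bar and lower the flap gently until it is fully open, set the case down right way up and flat in the empty compartment without dropping it, then bring the flap back up until it is fully shut. Keep the flap in hand both ways - never let it fall open or slam shut - and leave the tin in the box and the candle, book and tumbler where they are.

Things in the scene. Friction and masses are not known exactly. Their poses are not given: they have to be found in the camera images.
- box: Fixed wooden slant-front box, 254 wide (y), 91 deep (x), 93 mm high at the back. Origin on the table; own x points front to back (front face x -42, back face +49), y along its width. Two compartments at y -61 and +61. Heights over the table: front lip (6 thick) 33, divider (8 thick) 35, back wall (10 thick) 93; side walls (8 thick) slope from 35 to 93 mm.
- flap (a joint): Flap angle about its bottom hinge: 0 shut (leaning back 0.95 rad from vertical), grows as the top edge comes forward and down towards the robot, 2.52 fully open: level, on the hinge's own stop, underside 25 mm over the table. Flap 254 wide, 100 mm hinge to edge, 10 thick, about 0.2 kg. Free hinge, slight friction: away from upright (0.95) it falls either way by its own weight unless held.
- flap_bar (a point): Centre of the brass bar that moves the flap: 12 mm diameter, 120 long, parallel to the hinge, on two end arms, 36 mm clear of the flap's edge. It lies 142 mm from the hinge along the flap, 5 mm out from the flap's inner face; 122 mm over the table when shut, 30 when open. Can be pinched from above, fingers closing along the box's x; it turns between the fingers as the flap swings.
- flap_hinge (a point): Point on the hinge axis at the middle of the box's front: box frame (-42, 0, 35) mm. The axis runs along the box's y, on the line of the flap's inner face.
- case: Loose white earbud case with a grey seam: block 56 (x) x 44 (y) x 24 mm high (z) with rounded edges, about 0.055 kg. Origin at the centre of its underside. It lies on the table to the left or right of the box.
- liner_empty: Cork liner (fixed), 70 (x) x 110 (y) x 3 mm, on the floor of the empty compartment (left or right; inside 115 in y, 75 in x). Origin at the centre of its underside, 15 mm above the table, so its top is at 18 mm; axes parallel to the box's.
- tin: Loose round blue tin with steel lid, diameter 52, height 22 mm, in the other compartment: leave it there. Origin at the centre of its underside.
- candle: Loose pink stone candle, diameter 68, height 48 mm, on the table on the other side of the box from the case: leave it. Origin at the centre of its underside.
- book: Loose pink book lying flat, 125 (x) x 190 (y) x 32 mm: leave it. Origin at the centre of its underside.
- tumbler: Loose blue tumbler, diameter 72, height 85 mm: leave it. Origin at the centre of its underside.
There are look-alikes about, which are no part of the job. Of the things that look like the case, the middle-sized one is meant.

How it is judged:
On the way, in this order (a step that is already met when the one before it is completed fails the run):
1. the flap is fully open (2.40 rad or more) (value of joint flap above 2.4 rad), for 0.2 s.
2. the case lies flat in the empty compartment, let go, with the flap still open (x of case in the frame of liner_empty between -0.025 and 0.025 m and y of case in the frame of liner_empty between -0.038 and 0.038 m and z of case in the frame of liner_empty below 0.008 m and angle between case's own z axis and vertical below 0.15 rad and contact force between case and the fingers below 0.05 N and value of joint flap above 2.2 rad and linear speed of case below 0.03 m/s), for 0.2 s.
At the end, for the whole second after the job is handed in: Flap shut (within 0.05 rad) and still; case at rest, right way up and flat (0.15 rad), in the empty compartment (within 25 mm in x, 38 mm in y of the liner's centre, under 5 mm above the liner); tin, candle, book and tumbler within 20 mm of their starts (x of case in the frame of liner_empty between -0.025 and 0.025 m and y of case in the frame of liner_empty between -0.038 and 0.038 m and z of case in the frame of liner_empty below 0.008 m and angle between case's own z axis and vertical below 0.15 rad and contact force between case and the fingers below 0.05 N and value of joint flap below 0.05 rad and velocity of joint flap between -0.05 and 0.05 rad/s and linear speed of case below 0.02 m/s and distance of each of tin, candle, book, tumbler from where it was at the start of the episode below 0.02 m); the robot touches nothing.
It fails at once if the flap swings faster than 3 rad/s, or meets either stop at over 2 rad/s (it fell open or slammed) (velocity of joint flap above 3 rad/s or velocity of joint flap below -3 rad/s or (value of joint flap below 0.05 rad and velocity of joint flap below -2 rad/s) or (value of joint flap above 2.47 rad and velocity of joint flap above 2 rad/s)).
It fails at once if the case is dropped (moves faster than 0.7 m/s with no finger on it: a fall of about 25 mm) (linear speed of case above 0.7 m/s and contact force between case and the fingers below 0.05 N).
It fails at once if the tin, candle, book or tumbler is moved more than 20 mm (distance of any of tin, candle, book, tumbler from where it was at the start of the episode above 0.02 m).
It also fails if it takes over 72 s, if anything falls off the work surface, if the arm or the gripper's body presses on something with over 40 N, if the wrist force passes 120 N, or if a joint passes its speed limit or range.

### The arm

A 6-joint arm with a two-finger parallel gripper is mounted at the origin on the work surface. World frame = base frame: x ahead of the robot, y to its left, z up, the work surface at z = 0. Lengths are in m, angles in rad, forces in N, time in s.
With the tool pointing down it reaches from about 0.425 to 0.95 m from the base axis. Payload 3.5 kg.
Tool frame: the origin (TCP) lies midway between the tips of the shut fingers; the grasp point (between the pads) lies 19 mm behind it; z points along the fingers, y is the line along which they close (so a half turn about z gives the same grasp; the last joint's range is limited). The gripper opens to 85 mm and grips with 20 to 120 N. Pads are 22 mm wide; open, the fingers measure 114 mm over their backs; the gripper's body (76 mm by 85 mm) begins 54 mm behind the grasp point. The pads swing forward as they close: fully open they stand 13 mm farther back than shut.
Start: joints at [1.189, 0.286, 1.577, -0, 1.279, -0.15], TCP at [0.155, 0.657, 0.231] pointing down, gripper open.
Joint ranges: [-2.77, 2.77], [-0.9, 2.22], [0.21, 2.48], [-1.53, 4.67], [0.24, 2.81], [-2.84, 2.84]. Speed limits (rad/s): [2.79, 2.79, 3.14, 3.14, 3.14, 3.14].

### API

Orientations are given as a unit quaternion [x, y, z, w].
In Python, from plant import ctrl gives the robot as it stands.
- The arm moves only by the tool move_arm, never from a script. Its argument "plan" is a list of rows, each an object of numbers: "x", "y", "z": the shift along the tool's x, y, z in m; "yaw": the turn about the tool's z in rad; "fingers": the closure, from 0 (fully open) to 1 (shut). In form: [{"x": .., "y": .., "z": .., "yaw": .., "fingers": ..}, ...]. A call has 1 to 5 rows; each row is the pose to reach, as a shift and turn from the pose commanded when the call began, along the tool's axes at that moment; what a row does not reach only later rows make up. A row lasts 1/10 s, in which the tool goes at most 50 mm and 8.59 degrees, less where a joint would pass 70% of its speed; a pose out of reach is approached as far as the arm can. A call with a gripper value outside its range is refused whole. The fingers move at their own pace and stop on an object; "force" is the grip in N (left out, the last holds). Time passes only in rows, so rows that repeat a pose let the fingers close. It gives the time, the measured TCP pose, the force, the opening and the grip force at its end, in the units of the state.
- ctrl.get_state(): the state, without advancing time (a new reading comes with each control period).
- ctrl.read_camera(name): name is "side" or "top" or "wrist"; returns the picture (480x640x3 uint8, red, green, blue); there is no depth.
- ctrl.camera_model(name): a dict with "intrinsics" (3x3 intrinsics, pixels), "cam_to_world" (4x4, takes a point from camera to world coordinates); the wrist camera has in their place "tool_from_camera" (4x4, takes a point from camera to tool coordinates, whose origin is the TCP and whose axes are the flange's). Camera axes: x right, y up, looking along -z (the intrinsics and any distortion apply to the point x, -y, -z); pixel columns grow to the right and rows downward; lengths in m; the calibration is good to about 2 mm. A picture is of the moment at which its call begins: read the wrist's pose just before it. camera_model takes no time and is no camera call.
- ctrl.sign_off(): hands the job in; it is judged then, once.
The state is a dict: "time": time; "qpos": joint angles; "dq": joint speeds; "joint_efforts": joint torques, N m; "eef_pos": TCP position; "tcp_rot": TCP orientation; "contact_force": force on the tool from outside, world axes, zero at the start; "wrist_torque": the same for the moment, N m; "opening": opening from 0.0 (shut) to 1.0 (fully open); "finger_force": force on a finger pad.
Only numpy, scipy, OpenCV 4.12 (cv2) and the standard library are available. Lean on these libraries where they do the work, as an engineer would, in place of code of your own. Each camera call takes 0.05 s, during which the arm holds its last target. There are 200 camera calls.

## Working session

There is one attempt and no reset: what is moved stays moved. The work goes in short steps, Python scripts to look and compute and a tool call to move; the robot and the scene stay as the last step left them, time stands still between calls to the robot, and variables do not carry over. Pictures are saved under pics/ and viewed, at most 10 in all, crops included, and the job is handed in when it is done.

Besides the shell and the picture viewer there is one more tool, called after ">>>" by a JSON object that holds its "api" and its "payload". move_arm: Moves the arm, as the interface text tells. Its arguments: {"type":"object","properties":{"plan":{"type":"array"},"force":{"type":"number"}},"required":["plan"]}

```bash
ls; mkdir -p pics
python3 - <<'E'
from plant import ctrl
import cv2,numpy as np
s=ctrl.get_state();print({k:np.round(v,3).tolist() for k,v in s.items()})
for n in("top","side","wrist"):
    cv2.imwrite(f"pics/{n}0.png",ctrl.read_camera(n)[:,:,::-1])
    print(n,{k:np.round(v,4).tolist() for k,v in ctrl.camera_model(n).items()})
E
```

```text
pics
{'time': 0.0, 'qpos': [1.189, 0.287, 1.578, -0.0, 1.279, -0.15], 'dq': [-0.001, 0.0, -0.002, -0.001, -0.001, 0.002], 'joint_efforts': [-0.001, -40.599, -29.262, -0.0, 0.006, 0.0], 'eef_pos': [0.155, 0.656, 0.23], 'tcp_rot': [0.116, 0.993, -0.001, -0.0], 'contact_force': [-0.465, 0.063, -0.759], 'wrist_torque': [0.014, 0.003, 0.025], 'finger_force': 0.0, 'opening': 0.996}
top {'intrinsics': [[549.8404, 0.0, 320.8072], [0.0, 549.8404, 239.1142], [0.0, 0.0, 1.0]], 'cam_to_world': [[-0.0211, 0.9758, -0.2175, 0.2076], [-0.9998, -0.0217, 0.0, 0.0272], [-0.0047, 0.2175, 0.9761, 1.526], [0.0, 0.0, 0.0, 1.0]]}
side {'intrinsics': [[611.1935, 0.0, 320.7692], [0.0, 611.1935, 233.5643], [0.0, 0.0, 1.0]], 'cam_to_world': [[-0.9453, -0.1983, 0.259, 0.8496], [0.326, -0.5448, 0.7726, 1.0295], [-0.0121, 0.8148, 0.5797, 0.8624], [0.0, 0.0, 0.0, 1.0]]}
wrist {'intrinsics': [[350.4834, 0.0, 324.7224], [0.0, 350.4834, 238.1481], [0.0, 0.0, 1.0]], 'tool_from_camera': [[-0.001, 0.95, 0.3124, 0.0802], [1.0, 0.0008, 0.0008, 0.0002], [0.0005, 0.3124, -0.95, -0.1432], [0.0, 0.0, 0.0, 1.0]]}
```

View pics/top0.png

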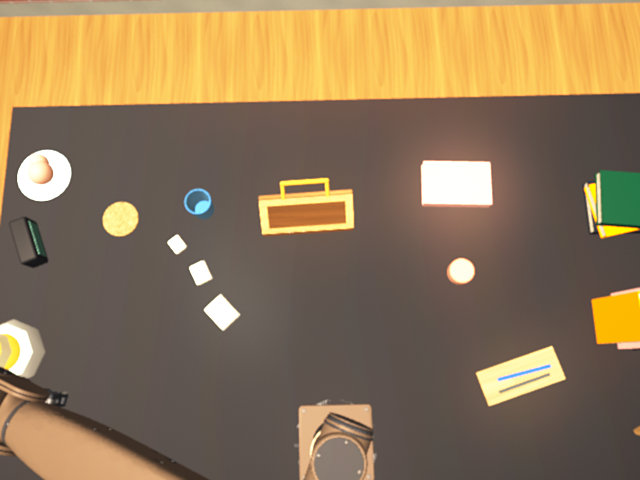

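View pics/side0.png

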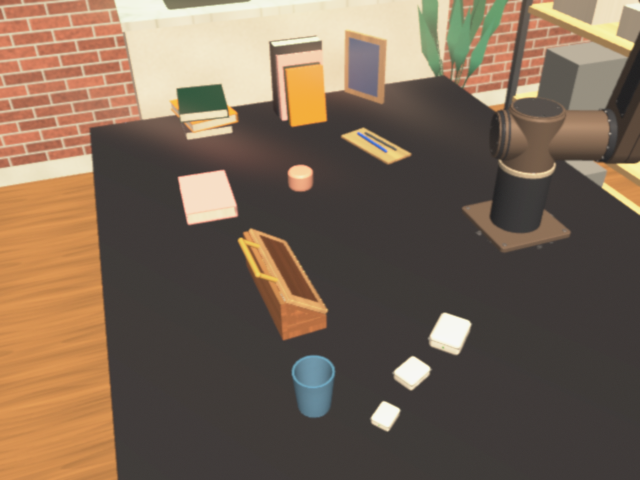

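The top view shows the box at about (306,210) with its shut flap and yellow bar at (304,182). Three white blocks lie to its left, the middle-sized one at (201,273). The tumbler is at (198,202), the candle at (461,271) and the book at (457,184).

```bash
cat > h.py <<'E'
from plant import ctrl
import cv2,numpy as np
from scipy.spatial.transform import Rotation as R
def ray(n,px,st=None):
    m=ctrl.camera_model(n);K=np.array(m['intrinsics'])
    if n=="wrist":
        T=np.eye(4);T[:3,:3]=R.from_quat(st['tcp_rot']).as_matrix();T[:3,3]=st['eef_pos'];T=T@np.array(m['tool_from_camera'])
    else: T=np.array(m['cam_to_world'])
    p=np.atleast_2d(px).astype(float)
    d=np.c_[(p[:,0]-K[0,2])/K[0,0],-(p[:,1]-K[1,2])/K[1,1],-np.ones(len(p))]@T[:3,:3].T
    return T[:3,3],d
def onz(n,px,z,st=None):
    o,d=ray(n,px,st);return o+d*((z-o[2])/d[:,2])[:,None]
def blobs(mask,amin=20):
    cs,_=cv2.findContours(mask.astype(np.uint8),cv2.RETR_EXTERNAL,cv2.CHAIN_APPROX_NONE)
    return [c[:,0] for c in cs if cv2.contourArea(c)>amin]
E
python3 - <<'E'
from h import *
im=cv2.imread("pics/top0.png");hsv=cv2.cvtColor(im,cv2.COLOR_BGR2HSV);print(hsv[182,304],hsv[210,306],hsv[227,306],hsv[273,201],hsv[197,306])
# bar: yellow pixels rows 176-190
H,S,V=cv2.split(hsv)
roi=np.zeros_like(H);roi[172:242,250:362]=1
for c in blobs((V>90)&(roi>0),50):
    print('box',cv2.boundingRect(c),cv2.minAreaRect(c))
ys,xs=np.where((V[174:188,270:340]>120));
for x in range(278,334,4): print(x,[tuple(hsv[r,x]) [0:3:2] for r in range(177,196,1)][::2]) if x in(282,306,326) else 0
w=np.zeros_like(H);w[225:340,160:250]=1
for c in blobs((V>140)&(S<90)&(w>0),50):
    q=onz("top",c,0.024)[:,:2]*1000
    print('white',cv2.minAreaRect(c)[0],cv2.minAreaRect(q.astype(np.float32)))
E
python3 - <<'E'
import cv2
im=cv2.imread("pics/top0.png")[165:295,150:370];cv2.imwrite("pics/c0.png",cv2.resize(im,None,fx=3.6,fy=3.6,interpolation=cv2.INTER_CUBIC))
E
```

```text
[ 30 163 255] [ 13 183 181] [ 29 104 255] [  0   0 255] [ 25 119 252]
box (250, 172, 112, 70) ((305.5, 206.5), (69.0, 111.0), 90.0)
282 [(np.uint8(11), np.uint8(106)), (np.uint8(4), np.uint8(102)), (np.uint8(26), np.uint8(255)), (np.uint8(30), np.uint8(255)), (np.uint8(28), np.uint8(255)), (np.uint8(30), np.uint8(255)), (np.uint8(30), np.uint8(255)), (np.uint8(30), np.uint8(255)), (np.uint8(30), np.uint8(255)), (np.uint8(30), np.uint8(255))]
306 [(np.uint8(5), np.uint8(100)), (np.uint8(24), np.uint8(255)), (np.uint8(30), np.uint8(255)), (np.uint8(26), np.uint8(255)), (np.uint8(9), np.uint8(107)), (np.uint8(11), np.uint8(109)), (np.uint8(11), np.uint8(109)), (np.uint8(11), np.uint8(128)), (np.uint8(19), np.uint8(255)), (np.uint8(20), np.uint8(253))]
326 [(np.uint8(17), np.uint8(164)), (np.uint8(30), np.uint8(255)), (np.uint8(29), np.uint8(255)), (np.uint8(30), np.uint8(255)), (np.uint8(30), np.uint8(255)), (np.uint8(30), np.uint8(255)), (np.uint8(30), np.uint8(255)), (np.uint8(29), np.uint8(255)), (np.uint8(29), np.uint8(255)), (np.uint8(28), np.uint8(255))]
white (221.2226104736328, 311.87921142578125) ((345.585693359375, 302.5616455078125), (84.51543426513672, 67.51931762695312), 42.21269607543945)
white (200.20001220703125, 272.4000244140625) ((455.62811279296875, 362.56768798828125), (64.02125549316406, 50.37564468383789), 25.060592651367188)
white (176.55999755859375, 244.0800018310547) ((537.1383056640625, 430.7956237792969), (51.42146682739258, 40.67493438720703), 37.26178741455078)
```

View pics/c0.png

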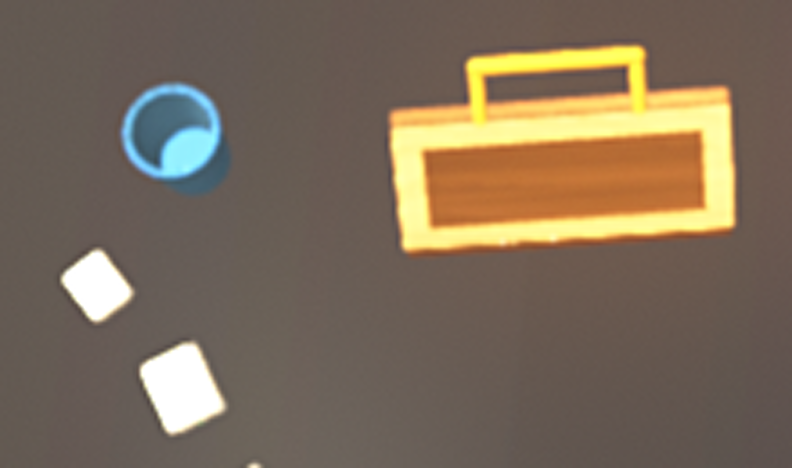

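The crop shows the shut flap, the bar running from about (280,183) to (329,180) in full-frame pixels, and the case clear of the other two blocks. Next I locate the bar and the flap outline.

Run:
```python
from h import *
im=cv2.imread("pics/top0.png");V=im.max(2).astype(float)
xs=np.arange(287,324);g=(V[174:190][:,xs]-105).clip(0)
r=(g*np.arange(174,190)[:,None]).sum(0)/g.sum(0)
k=np.polyfit(xs,r,1);print(k,np.std(r-np.polyval(k,xs)))
row=V[176:186]; 
m=(V[178:186,270:340]>180).any(0);c=np.where(m)[0]+270;print(c.min(),c.max())
e=np.array([[c.min()-.5,0],[c.max()+.5,0]]);e[:,1]=np.polyval(k,e[:,0])
p=onz("top",e,0.122);print(p);mid=p.mean(0);d=p[0]-p[1];print('mid',mid,'len',np.hypot(*d[:2]))
yawb=np.arctan2(-d[0],d[1]);print('box yaw',yawb)
# hinge corners from crop
cor=np.array([[404,251],[735,229],[392,112],[729,88]])/3.6+[150,165]
print('front bottom @z~.035',onz("top",cor[:2],.035))
b=mid[:2]-0.0706*np.array([np.cos(yawb),np.sin(yawb)]);print('box origin',b)
s=ctrl.get_state();print('tool R',R.from_quat(s['tcp_rot']).as_matrix().round(3))
```

```text
[-6.72498163e-02  2.01878400e+02] 0.08730502474786382
279 328
[[0.67646198 0.13721457 0.122     ]
 [0.68286793 0.00314172 0.122     ]]
mid [0.67966495 0.07017815 0.122     ] len 0.13422580748423138
box yaw 0.04774334490845129
front bottom @z~.035 [[ 0.55598278  0.19002509  0.035     ]
 [ 0.56777921 -0.06646052  0.035     ]]
box origin [0.6091454  0.06680875]
tool R [[-0.973  0.23  -0.001]
 [ 0.23   0.973 -0.002]
 [ 0.    -0.002 -1.   ]]
```

>>> {"api": "move_arm", "payload": {"plan": [{"x": -0.04,"y": -0.028,"z": 0,"yaw": 0,"fingers": 0.6},{"x": -0.08,"y": -0.056,"z": 0,"yaw": 0,"fingers": 0.6},{"x": -0.12,"y": -0.084,"z": 0,"yaw": 0,"fingers": 0.6},{"x": -0.16,"y": -0.112,"z": 0,"yaw": 0,"fingers": 0.6}]}}

```text
time: 0.55
eef_pos: [0.2857, 0.5096, 0.2309]
tcp_rot: [0.115, 0.993, -0.0, -0.0]
contact_force: [0.8, 0.5, -1.1]
opening: 0.399
finger_force: 0.0
```

>>> {"api": "move_arm", "payload": {"plan": [{"x": -0.04,"y": -0.028,"z": 0,"yaw": 0,"fingers": 0.6},{"x": -0.08,"y": -0.056,"z": 0,"yaw": 0,"fingers": 0.6},{"x": -0.12,"y": -0.084,"z": 0,"yaw": 0,"fingers": 0.6},{"x": -0.16,"y": -0.112,"z": 0,"yaw": 0,"fingers": 0.6}]}}

```text
time: 0.95
eef_pos: [0.4158, 0.3637, 0.2312]
tcp_rot: [0.116, 0.993, 0.0, -0.0]
contact_force: [1.2, 0.9, 0.3]
opening: 0.399
finger_force: 0.0
```

>>> {"api": "move_arm", "payload": {"plan": [{"x": -0.04,"y": -0.028,"z": 0,"yaw": 0,"fingers": 0.6},{"x": -0.08,"y": -0.056,"z": 0,"yaw": 0,"fingers": 0.6},{"x": -0.12,"y": -0.084,"z": 0,"yaw": 0,"fingers": 0.6},{"x": -0.16,"y": -0.112,"z": 0,"yaw": 0,"fingers": 0.6}]}}

```text
time: 1.35
eef_pos: [0.5459, 0.2179, 0.2311]
tcp_rot: [0.116, 0.993, 0.0, -0.0]
contact_force: [0.0, 0.3, 0.3]
opening: 0.401
finger_force: 0.0
```

>>> {"api": "move_arm", "payload": {"plan": [{"x": -0.04,"y": -0.028,"z": 0,"yaw": 0.15,"fingers": 0.6},{"x": -0.08,"y": -0.056,"z": 0,"yaw": 0.3,"fingers": 0.6},{"x": -0.12,"y": -0.084,"z": 0,"yaw": 0.45,"fingers": 0.6},{"x": -0.166,"y": -0.113,"z": 0,"yaw": 0.6,"fingers": 0.6}]}}

```text
time: 1.75
eef_pos: [0.6783, 0.073, 0.2309]
tcp_rot: [0.407, 0.913, -0.0, -0.0]
contact_force: [-0.2, -0.3, 0.8]
opening: 0.398
finger_force: 0.0
```

>>> {"api": "move_arm", "payload": {"plan": [{"x": 0,"y": 0,"z": 0,"yaw": 0.15,"fingers": 0.6},{"x": 0,"y": 0,"z": 0,"yaw": 0.3,"fingers": 0.6},{"x": 0,"y": 0,"z": 0,"yaw": 0.45,"fingers": 0.6},{"x": 0,"y": 0,"z": 0,"yaw": 0.6,"fingers": 0.6},{"x": 0,"y": 0,"z": 0,"yaw": 0.691,"fingers": 0.6}]}}

```text
time: 2.25
eef_pos: [0.6773, 0.0746, 0.2306]
tcp_rot: [0.692, 0.722, -0.0, -0.0]
contact_force: [0.2, -0.1, -0.4]
opening: 0.402
finger_force: 0.0
```

Run:
```python
from h import *
s=ctrl.get_state();im=ctrl.read_camera("wrist")[:,:,::-1];cv2.imwrite("pics/w1.png",im)
print(s['eef_pos'],s['tcp_rot'])
```

```text
[0.67730301 0.07456546 0.23062922] [ 6.91731129e-01  7.22154912e-01 -3.70345813e-04 -4.36685470e-04]
```

View pics/w1.png

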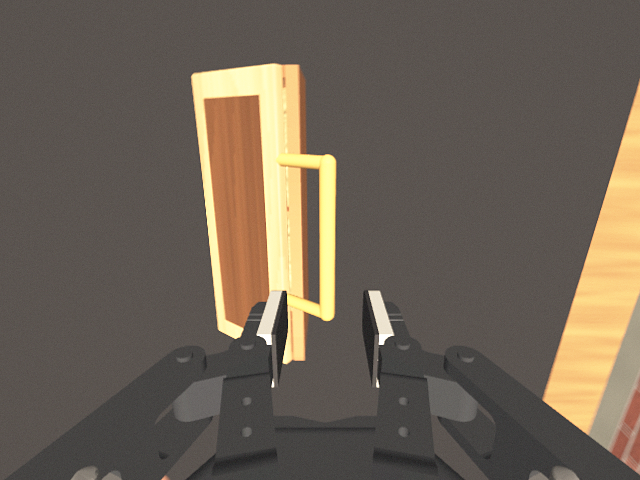

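The wrist view shows the bar from (328,160) to (327,315), box to its left.

Run:
```python
from h import *
s=ctrl.get_state();im=cv2.imread("pics/w1.png")
H,S,V=cv2.split(cv2.cvtColor(im,cv2.COLOR_BGR2HSV))
rows=np.arange(175,300,5);c=[]
for r in rows:
    x=np.where((V[r,311:350]>120)&(S[r,311:350]>80))[0]+311;c.append([x.mean(),r,len(x)])
c=np.array(c);print(c[[0,8,16,24]])
k=np.polyfit(c[:,1],c[:,0],1)
e=np.array([[np.polyval(k,r),r] for r in(154.,321.)])
p=onz("wrist",e,.122,s);print(p,p.mean(0),np.hypot(*(p[0]-p[1])[:2]),np.arctan2(-(p[0]-p[1])[0],(p[0]-p[1])[1]))
M=R.from_quat(s['tcp_rot']).as_matrix();print(M.round(3))
print('shift',M.T@(p.mean(0)-s['eef_pos']))
```

```text
[[327.5 175.   18. ]
 [327.  215.   17. ]
 [327.  255.   17. ]
 [326.5 295.   16. ]]
[[6.76448717e-01 1.34144587e-01 1.22000000e-01]
 [6.81710540e-01 5.95448404e-04 1.22000000e-01]] [0.67907963 0.06737002 0.122     ] 0.13365275569443338 0.03937953479324243
[[-0.042  0.999 -0.001]
 [ 0.999  0.042  0.   ]
 [ 0.    -0.001 -1.   ]]
shift [-0.00731303  0.00161023  0.10866688]
```

>>> {"api": "move_arm", "payload": {"plan": [{"x": -0.006,"y": 0.002,"z": 0.03,"yaw": 0,"fingers": 0.68},{"x": -0.006,"y": 0.002,"z": 0.06,"yaw": 0,"fingers": 0.68},{"x": -0.006,"y": 0.002,"z": 0.09,"yaw": 0,"fingers": 0.68},{"x": -0.006,"y": 0.002,"z": 0.115,"yaw": 0,"fingers": 0.68},{"x": -0.006,"y": 0.002,"z": 0.1275,"yaw": 0,"fingers": 0.68}], "force": 30}}

```text
time: 2.8
eef_pos: [0.6778, 0.0688, 0.1001]
tcp_rot: [0.689, 0.724, -0.002, -0.002]
contact_force: [0.3, 0.5, 0.7]
opening: 0.321
finger_force: 0.0
```

>>> {"api": "move_arm", "payload": {"plan": [{"x": 0,"y": 0,"z": 0,"yaw": 0,"fingers": 0.8},{"x": 0,"y": 0,"z": 0,"yaw": 0,"fingers": 1},{"x": 0,"y": 0,"z": 0,"yaw": 0,"fingers": 1},{"x": 0,"y": 0,"z": 0,"yaw": 0,"fingers": 1}]}}

```text
time: 3.2
eef_pos: [0.6787, 0.0688, 0.1036]
tcp_rot: [0.69, 0.724, -0.001, -0.001]
contact_force: [-4.2, -1.0, -4.1]
opening: 0.125
finger_force: 29.4
```

Run:
```python
import numpy as np
# bar offsets vs theta from shut, in box x (tool y) and down (tool z), mm
f=lambda t:np.array([-42+142*np.sin(.95-t)-5*np.cos(.95-t),35+142*np.cos(.95-t)+5*np.sin(.95-t)])
p0=f(0)
last=p0
T=np.linspace(0,2.52,26)
for i in range(0,25,5):
    b=f(T[i]);print([[round((f(t)-b)[0],1),round(-(f(t)-b)[1],1)] for t in T[i+1:i+6]])
```

```text
[[np.float64(-9.3), np.float64(-10.9)], [np.float64(-19.6), np.float64(-20.8)], [np.float64(-30.9), np.float64(-29.6)], [np.float64(-43.0), np.float64(-37.2)], [np.float64(-55.9), np.float64(-43.6)]]
[[np.float64(-13.4), np.float64(-5.0)], [np.float64(-27.2), np.float64(-8.7)], [np.float64(-41.4), np.float64(-11.0)], [np.float64(-55.7), np.float64(-11.8)], [np.float64(-70.0), np.float64(-11.2)]]
[[np.float64(-14.2), np.float64(2.0)], [np.float64(-28.1), np.float64(5.5)], [np.float64(-41.5), np.float64(10.4)], [np.float64(-54.4), np.float64(16.5)], [np.float64(-66.7), np.float64(24.0)]]
[[np.float64(-11.4), np.float64(8.6)], [np.float64(-21.9), np.float64(18.4)], [np.float64(-31.4), np.float64(29.1)], [np.float64(-39.7), np.float64(40.8)], [np.float64(-46.8), np.float64(53.2)]]
[[np.float64(-5.8), np.float64(13.1)], [np.float64(-10.3), np.float64(26.7)], [np.float64(-13.4), np.float64(40.7)], [np.float64(-15.1), np.float64(54.9)], [np.float64(-15.3), np.float64(69.2)]]
```

>>> {"api": "move_arm", "payload": {"plan": [{"x": 0,"y": -0.009,"z": -0.011,"yaw": 0,"fingers": 1},{"x": 0,"y": -0.02,"z": -0.021,"yaw": 0,"fingers": 1},{"x": 0,"y": -0.031,"z": -0.03,"yaw": 0,"fingers": 1},{"x": 0,"y": -0.043,"z": -0.037,"yaw": 0,"fingers": 1},{"x": 0,"y": -0.056,"z": -0.0435,"yaw": 0,"fingers": 1}]}}

```text
time: 3.7
eef_pos: [0.6248, 0.0661, 0.1487]
tcp_rot: [0.69, 0.724, 0.002, 0.002]
contact_force: [-1.0, 0.3, -5.2]
opening: 0.127
finger_force: 29.1
```

>>> {"api": "move_arm", "payload": {"plan": [{"x": 0,"y": -0.0135,"z": -0.005,"yaw": 0,"fingers": 1},{"x": 0,"y": -0.027,"z": -0.009,"yaw": 0,"fingers": 1},{"x": 0,"y": -0.0415,"z": -0.011,"yaw": 0,"fingers": 1},{"x": 0,"y": -0.0555,"z": -0.012,"yaw": 0,"fingers": 1},{"x": 0,"y": -0.07,"z": -0.011,"yaw": 0,"fingers": 1}]}}

```text
time: 4.2
eef_pos: [0.5582, 0.0628, 0.1634]
tcp_rot: [0.69, 0.724, 0.005, 0.005]
contact_force: [1.8, 0.7, 3.3]
opening: 0.125
finger_force: 29.3
```

>>> {"api": "move_arm", "payload": {"plan": [{"x": 0,"y": -0.014,"z": 0.002,"yaw": 0,"fingers": 1},{"x": 0,"y": -0.028,"z": 0.0055,"yaw": 0,"fingers": 1},{"x": 0,"y": -0.0415,"z": 0.0105,"yaw": 0,"fingers": 1},{"x": 0,"y": -0.0545,"z": 0.0165,"yaw": 0,"fingers": 1},{"x": 0,"y": -0.0665,"z": 0.024,"yaw": 0,"fingers": 1}]}}

```text
time: 4.7
eef_pos: [0.4911, 0.0594, 0.1389]
tcp_rot: [0.69, 0.724, 0.004, 0.005]
contact_force: [0.4, 0.0, 2.5]
opening: 0.127
finger_force: 32.1
```

>>> {"api": "move_arm", "payload": {"plan": [{"x": 0,"y": -0.0115,"z": 0.0085,"yaw": 0,"fingers": 1},{"x": 0,"y": -0.022,"z": 0.0185,"yaw": 0,"fingers": 1},{"x": 0,"y": -0.0315,"z": 0.029,"yaw": 0,"fingers": 1},{"x": 0,"y": -0.0395,"z": 0.041,"yaw": 0,"fingers": 1},{"x": 0,"y": -0.047,"z": 0.053,"yaw": 0,"fingers": 1}]}}

```text
time: 5.2
eef_pos: [0.4422, 0.057, 0.0838]
tcp_rot: [0.69, 0.724, 0.002, 0.002]
contact_force: [-2.1, -0.6, 2.7]
opening: 0.122
finger_force: 34.2
```

>>> {"api": "move_arm", "payload": {"plan": [{"x": 0,"y": -0.006,"z": 0.013,"yaw": 0,"fingers": 1},{"x": 0,"y": -0.0105,"z": 0.0265,"yaw": 0,"fingers": 1},{"x": 0,"y": -0.0135,"z": 0.0405,"yaw": 0,"fingers": 1},{"x": 0,"y": -0.015,"z": 0.053,"yaw": 0,"fingers": 1}]}}

```text
time: 5.6
eef_pos: [0.4256, 0.0562, 0.0287]
tcp_rot: [0.69, 0.724, -0.0, 0.001]
contact_force: [-3.8, -2.1, 0.7]
opening: 0.123
finger_force: 35.7
```

>>> {"api": "move_arm", "payload": {"plan": [{"x": 0,"y": 0,"z": 0.007,"yaw": 0,"fingers": 1},{"x": 0,"y": 0,"z": 0.013,"yaw": 0,"fingers": 1},{"x": 0,"y": 0,"z": 0.017,"yaw": 0,"fingers": 1},{"x": 0,"y": 0,"z": 0.018,"yaw": 0,"fingers": 1},{"x": 0,"y": 0,"z": 0.018,"yaw": 0,"fingers": 1}]}}

```text
time: 6.1
eef_pos: [0.4248, 0.0562, 0.0102]
tcp_rot: [0.69, 0.724, -0.001, -0.001]
contact_force: [-5.4, -2.5, 0.4]
opening: 0.123
finger_force: 36.2
```

>>> {"api": "move_arm", "payload": {"plan": [{"x": 0,"y": 0,"z": 0,"yaw": 0,"fingers": 0.8},{"x": 0,"y": 0,"z": 0,"yaw": 0,"fingers": 0.68},{"x": 0,"y": 0,"z": 0,"yaw": 0,"fingers": 0.68}]}}

```text
time: 6.4
eef_pos: [0.4275, 0.0565, 0.0114]
tcp_rot: [0.69, 0.724, 0.001, 0.002]
contact_force: [1.0, -0.3, -0.2]
opening: 0.321
finger_force: 0.0
```

>>> {"api": "move_arm", "payload": {"plan": [{"x": 0,"y": 0,"z": -0.03,"yaw": 0,"fingers": 0.68},{"x": 0,"y": 0,"z": -0.08,"yaw": 0,"fingers": 0.68},{"x": 0,"y": 0,"z": -0.13,"yaw": 0,"fingers": 0.5},{"x": 0,"y": 0,"z": -0.18,"yaw": 0,"fingers": 0},{"x": 0,"y": 0,"z": -0.22,"yaw": 0,"fingers": 0}]}}

```text
time: 6.9
eef_pos: [0.4268, 0.0566, 0.2346]
tcp_rot: [0.69, 0.724, 0.002, 0.002]
contact_force: [1.4, -0.0, 0.5]
opening: 0.817
finger_force: 0.0
```

Run:
```python
from h import *
im=ctrl.read_camera("top")[:,:,::-1];cv2.imwrite("pics/t2.png",im)
s=ctrl.get_state();print(s['time'],s['eef_pos'],s['qpos'])
im=im[160:310,150:370];cv2.imwrite("pics/t2c.png",cv2.resize(im,None,fx=3.6,fy=3.6,interpolation=cv2.INTER_CUBIC))
```

```text
6.95 [0.43026919 0.05634621 0.24178868] [-1.04613220e-01 -2.94323316e-01  2.13629995e+00  2.84390030e-04
  1.28162916e+00 -1.53097167e-01]
```

View pics/t2c.png

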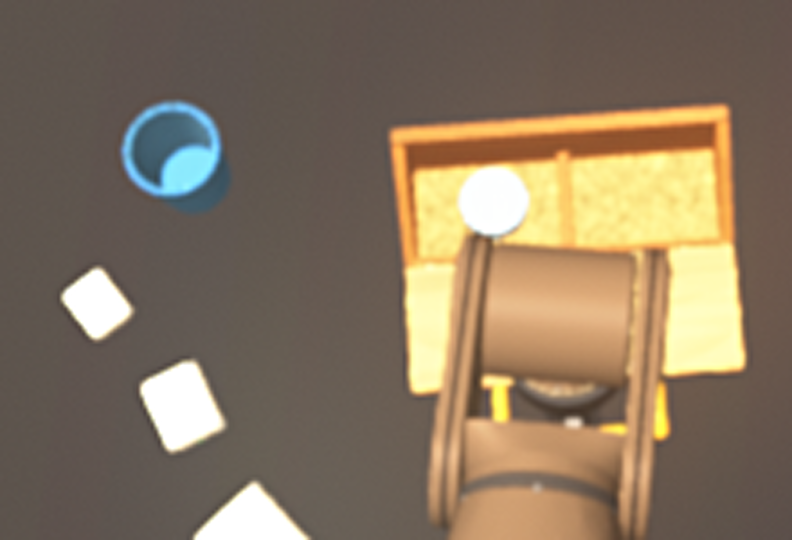

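The flap is fully open. The tin is in the left (+y) compartment at crop (493,200), so the right one is empty, with its cork spanning about (572..718, 150..245). I move over the case next.

>>> {"api": "move_arm", "payload": {"plan": [{"x": 0.045,"y": 0.005,"z": 0,"yaw": 0,"fingers": 0},{"x": 0.09,"y": 0.01,"z": 0,"yaw": 0,"fingers": 0},{"x": 0.135,"y": 0.015,"z": 0,"yaw": 0,"fingers": 0},{"x": 0.18,"y": 0.022,"z": 0,"yaw": -0.1,"fingers": 0},{"x": 0.225,"y": 0.03,"z": 0,"yaw": -0.2,"fingers": 0}]}}

```text
time: 7.45
eef_pos: [0.4451, 0.285, 0.2308]
tcp_rot: [0.612, 0.79, 0.001, 0.001]
contact_force: [0.6, -0.0, 0.1]
opening: 1.002
finger_force: 0.0
```

>>> {"api": "move_arm", "payload": {"plan": [{"x": 0.045,"y": -0.008,"z": 0,"yaw": -0.1,"fingers": 0},{"x": 0.08,"y": -0.008,"z": 0,"yaw": -0.193,"fingers": 0},{"x": 0.08,"y": -0.008,"z": 0,"yaw": -0.193,"fingers": 0},{"x": 0.08,"y": -0.008,"z": 0,"yaw": -0.193,"fingers": 0}]}}

```text
time: 7.85
eef_pos: [0.4173, 0.359, 0.2303]
tcp_rot: [0.535, 0.845, 0.0, 0.0]
contact_force: [0.4, -0.1, -0.4]
opening: 0.998
finger_force: 0.0
```

Run:
```python
from h import *
s=ctrl.get_state();im=ctrl.read_camera("wrist")[:,:,::-1];cv2.imwrite("pics/w3.png",im)
M=R.from_quat(s['tcp_rot']).as_matrix();print(s['time'],s['eef_pos'],M.round(3))
H,S,V=cv2.split(cv2.cvtColor(im,cv2.COLOR_BGR2HSV))
for c in blobs((V>150)&(S<70),300):
    for z in(.012,.024):
        q=onz("wrist",c,z,s)
        t=((q-s['eef_pos'])@M)[:,:2]*1000
        r=cv2.minAreaRect(q[:,:2].astype(np.float32)*1000)
        print(cv2.boundingRect(c),z,np.round(np.r_[r[0],r[1],r[2]],1),'tool',np.round(cv2.minAreaRect(t.astype(np.float32))[0],1))
t=cv2.imread("pics/t2c.png")
print('liner',onz("top",np.array([[572,155],[718,150],[722,240],[575,248],[645,198]])/3.6+[150,160],.018))
```

```text
7.85 [0.41727988 0.3590093  0.23026289] [[-0.428  0.904  0.001]
 [ 0.904  0.428 -0.   ]
 [-0.     0.001 -1.   ]]
(437, 305, 47, 64) 0.012 [633.9 283.7  24.1 102.3  52.9] tool [-160.7  163.4]
(437, 305, 47, 64) 0.024 [625.5 288.6  23.3  98.9  52.9] tool [-152.7  158. ]
(166, 305, 48, 64) 0.012 [337.8 144.2 102.7  24.6  87.7] tool [-160.  -163.9]
(166, 305, 48, 64) 0.024 [339.3 153.8  99.3  23.8  87.7] tool [-152.1 -158.4]
(334, 194, 55, 44) 0.012 [458.  362.9  57.5  47.2  25.3] tool [-13.8  38.4]
(334, 194, 55, 44) 0.024 [455.5 365.2  55.6  45.6  25.3] tool [-10.7  37.1]
(193, 187, 91, 76) 0.012 [344.8 298.   84.6  65.2  42.8] tool [-24.  -91.8]
(193, 187, 91, 76) 0.024 [346.  302.4  81.8  63.1  42.8] tool [-20.6 -88.7]
(438, 169, 48, 42) 0.012 [539.9 432.6  46.8  37.1  38. ] tool [ 14.1 142.1]
(438, 169, 48, 42) 0.024 [534.6 432.5  45.3  35.9  38. ] tool [ 16.3 137.4]
liner [[ 0.64970762  0.05895045  0.018     ]
 [ 0.65122141 -0.05678094  0.018     ]
 [ 0.57775861 -0.05753281  0.018     ]
 [ 0.57387344  0.05784445  0.018     ]
 [ 0.61318043  0.00200263  0.018     ]]
```

View pics/w3.png

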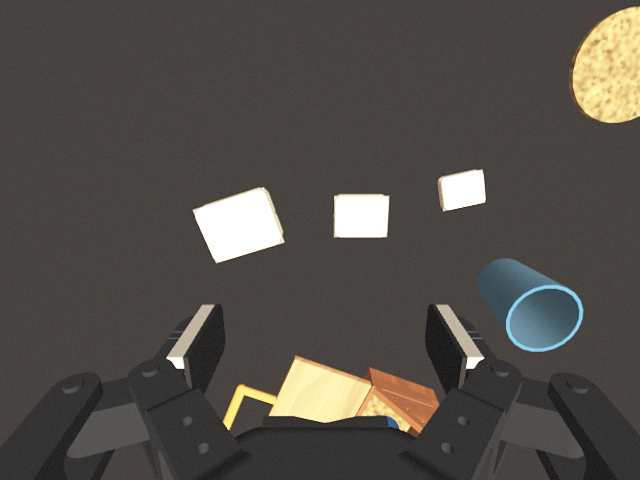

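The case is the block at (361,216), 55.6 x 45.6 mm as measured and lined up with the tool. The neighbours are clear of the fingers.

>>> {"api": "move_arm", "payload": {"plan": [{"x": -0.011,"y": 0.037,"z": 0.02,"yaw": 0,"fingers": 0},{"x": -0.011,"y": 0.037,"z": 0.065,"yaw": 0,"fingers": 0},{"x": -0.011,"y": 0.037,"z": 0.11,"yaw": 0,"fingers": 0},{"x": -0.011,"y": 0.037,"z": 0.15,"yaw": 0,"fingers": 0},{"x": -0.011,"y": 0.037,"z": 0.18,"yaw": 0,"fingers": 0}], "force": 30}}

```text
time: 8.4
eef_pos: [0.4552, 0.3619, 0.0475]
tcp_rot: [0.537, 0.844, -0.001, -0.001]
contact_force: [0.8, -0.1, -0.2]
opening: 1.003
finger_force: 0.0
```

>>> {"api": "move_arm", "payload": {"plan": [{"x": 0,"y": 0,"z": 0.025,"yaw": 0,"fingers": 0},{"x": 0,"y": 0,"z": 0.04,"yaw": 0,"fingers": 0},{"x": 0,"y": 0,"z": 0.049,"yaw": 0,"fingers": 0},{"x": 0,"y": 0,"z": 0.05,"yaw": 0,"fingers": 0},{"x": 0,"y": 0,"z": 0.05,"yaw": 0,"fingers": 0}]}}

```text
time: 8.9
eef_pos: [0.4565, 0.3644, 0.0014]
tcp_rot: [0.536, 0.845, 0.001, 0.0]
contact_force: [0.2, -0.5, 0.8]
opening: 1.0
finger_force: 0.0
```

>>> {"api": "move_arm", "payload": {"plan": [{"x": 0,"y": 0,"z": 0,"yaw": 0,"fingers": 0.25},{"x": 0,"y": 0,"z": 0,"yaw": 0,"fingers": 0.5},{"x": 0,"y": 0,"z": 0,"yaw": 0,"fingers": 0.5},{"x": 0,"y": 0,"z": 0,"yaw": 0,"fingers": 0.5}]}}

```text
time: 9.3
eef_pos: [0.4565, 0.3648, 0.0018]
tcp_rot: [0.535, 0.845, 0.001, 0.001]
contact_force: [-0.7, -0.6, 5.3]
opening: 0.649
finger_force: 34.1
```

>>> {"api": "move_arm", "payload": {"plan": [{"x": 0,"y": 0,"z": -0.008,"yaw": 0,"fingers": 0.5},{"x": 0,"y": 0,"z": -0.03,"yaw": 0,"fingers": 0.5},{"x": 0,"y": 0,"z": -0.07,"yaw": 0,"fingers": 0.5},{"x": 0,"y": 0,"z": -0.11,"yaw": 0,"fingers": 0.5},{"x": 0,"y": 0,"z": -0.15,"yaw": 0,"fingers": 0.5}]}}

```text
time: 9.8
eef_pos: [0.4547, 0.3638, 0.1513]
tcp_rot: [0.535, 0.845, -0.001, -0.0]
contact_force: [0.1, 0.5, -0.5]
opening: 0.648
finger_force: 33.4
```

>>> {"api": "move_arm", "payload": {"plan": [{"x": -0.03,"y": -0.002,"z": 0,"yaw": 0,"fingers": 0.5},{"x": -0.07,"y": -0.004,"z": 0,"yaw": 0,"fingers": 0.5},{"x": -0.11,"y": -0.006,"z": 0,"yaw": 0,"fingers": 0.5},{"x": -0.15,"y": -0.008,"z": 0,"yaw": 0,"fingers": 0.5},{"x": -0.19,"y": -0.01,"z": 0,"yaw": 0,"fingers": 0.5}]}}

```text
time: 10.3
eef_pos: [0.5274, 0.1866, 0.1502]
tcp_rot: [0.535, 0.845, -0.0, -0.0]
contact_force: [0.4, 0.2, -0.1]
opening: 0.647
finger_force: 33.4
```

>>> {"api": "move_arm", "payload": {"plan": [{"x": -0.04,"y": -0.002,"z": 0,"yaw": -0.12,"fingers": 0.5},{"x": -0.08,"y": -0.004,"z": 0,"yaw": -0.24,"fingers": 0.5},{"x": -0.12,"y": -0.006,"z": 0,"yaw": -0.36,"fingers": 0.5},{"x": -0.16,"y": -0.008,"z": 0,"yaw": -0.48,"fingers": 0.5},{"x": -0.2,"y": -0.011,"z": 0,"yaw": -0.6,"fingers": 0.5}]}}

```text
time: 10.8
eef_pos: [0.6029, 0.0011, 0.15]
tcp_rot: [0.259, 0.966, -0.0, -0.001]
contact_force: [0.7, -0.2, -0.2]
opening: 0.648
finger_force: 33.4
```

>>> {"api": "move_arm", "payload": {"plan": [{"x": 0,"y": 0,"z": 0,"yaw": -0.13,"fingers": 0.5},{"x": 0,"y": 0,"z": 0,"yaw": -0.26,"fingers": 0.5},{"x": 0,"y": 0,"z": 0,"yaw": -0.39,"fingers": 0.5},{"x": 0,"y": 0,"z": 0,"yaw": -0.5,"fingers": 0.5},{"x": 0,"y": 0,"z": 0,"yaw": -0.575,"fingers": 0.5}]}}

```text
time: 11.3
eef_pos: [0.6023, 0.0026, 0.1499]
tcp_rot: [-0.024, 1.0, 0.0, -0.001]
contact_force: [0.8, 0.0, 0.1]
opening: 0.65
finger_force: 33.4
```

Run:
```python
from h import *
s=ctrl.get_state();im=ctrl.read_camera("wrist")[:,:,::-1];cv2.imwrite("pics/w4.png",im)
M=R.from_quat(s['tcp_rot']).as_matrix();print(s['time'],s['eef_pos'],M.round(3),s['opening'],s['finger_force'],s['qpos'])
```

```text
11.3 [0.60234219 0.00258168 0.14985376] [[-0.999 -0.049 -0.002]
 [-0.049  0.999  0.   ]
 [ 0.002  0.    -1.   ]] 0.6497967297574853 33.36178243160248 [-1.64002593e-01  2.07936931e-01  1.82680303e+00 -4.26973494e-05
  1.10838139e+00 -1.78358525e+00]
```

View pics/w4.png

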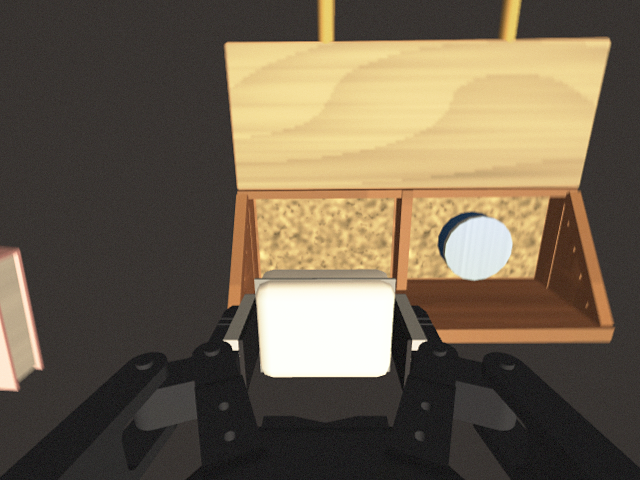

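The case is level in the fingers. The empty compartment's cork spans columns 257 to 396 at row 230, and the lip's inner edge is near row 197.

Run:
```python
from h import *
s=ctrl.get_state()
M=R.from_quat(s['tcp_rot']).as_matrix()
f=lambda px,z:print(z,(onz("wrist",px,z,s)).round(4).tolist(),((onz("wrist",px,z,s)-s['eef_pos'])@M).round(4).tolist())
f([[258,235],[396,235]],.018)
f([[237,191],[583,191]],.035)   # hinge line ends
f([[401,240]],.035)           # divider top
f([[225,43],[609,38]],.035) # flap edge
```

```text
0.018 [[0.6124, -0.0519, 0.018], [0.6068, 0.0616, 0.018]] [[-0.0075, -0.055, 0.1319], [-0.0076, 0.0587, 0.1319]]
0.035 [[0.5733, -0.064, 0.035], [0.5606, 0.1925, 0.035]] [[0.0322, -0.0652, 0.1149], [0.032, 0.1917, 0.115]]
0.035 [[0.6055, 0.0621, 0.035]] [[-0.0062, 0.0592, 0.1149]]
0.035 [[0.4756, -0.0691, 0.035], [0.4604, 0.1815, 0.035]] [[0.13, -0.0653, 0.1151], [0.1327, 0.1857, 0.1151]]
```

>>> {"api": "move_arm", "payload": {"plan": [{"x": -0.003,"y": 0.002,"z": 0.02,"yaw": 0,"fingers": 0.5},{"x": -0.003,"y": 0.002,"z": 0.045,"yaw": 0,"fingers": 0.5},{"x": -0.003,"y": 0.002,"z": 0.07,"yaw": 0,"fingers": 0.5},{"x": -0.003,"y": 0.002,"z": 0.09,"yaw": 0,"fingers": 0.5},{"x": -0.003,"y": 0.002,"z": 0.1,"yaw": 0,"fingers": 0.5}]}}

```text
time: 11.85
eef_pos: [0.604, 0.005, 0.0477]
tcp_rot: [-0.022, 1.0, 0.0, -0.002]
contact_force: [-0.6, -0.1, -1.6]
opening: 0.645
finger_force: 33.4
```

>>> {"api": "move_arm", "payload": {"plan": [{"x": 0,"y": 0,"z": 0.01,"yaw": 0,"fingers": 0.5},{"x": 0,"y": 0,"z": 0.018,"yaw": 0,"fingers": 0.5},{"x": 0,"y": 0,"z": 0.024,"yaw": 0,"fingers": 0.5},{"x": 0,"y": 0,"z": 0.027,"yaw": 0,"fingers": 0.5},{"x": 0,"y": 0,"z": 0.027,"yaw": 0,"fingers": 0.5}]}}

```text
time: 12.35
eef_pos: [0.6059, 0.0047, 0.0233]
tcp_rot: [-0.023, 1.0, 0.0, -0.0]
contact_force: [0.4, 0.3, -0.8]
opening: 0.652
finger_force: 33.4
```

>>> {"api": "move_arm", "payload": {"plan": [{"x": 0,"y": 0,"z": 0.001,"yaw": 0,"fingers": 0.5},{"x": 0,"y": 0,"z": 0.002,"yaw": 0,"fingers": 0.5},{"x": 0,"y": 0,"z": 0.003,"yaw": 0,"fingers": 0.5},{"x": 0,"y": 0,"z": 0.003,"yaw": 0,"fingers": 0.5}]}}

```text
time: 12.75
eef_pos: [0.6059, 0.0046, 0.0204]
tcp_rot: [-0.023, 1.0, -0.0, 0.0]
contact_force: [-0.8, 0.6, -1.1]
opening: 0.649
finger_force: 33.4
```

>>> {"api": "move_arm", "payload": {"plan": [{"x": 0,"y": 0,"z": 0.001,"yaw": 0,"fingers": 0.5},{"x": 0,"y": 0,"z": 0.001,"yaw": 0,"fingers": 0.3},{"x": 0,"y": 0,"z": 0.001,"yaw": 0,"fingers": 0.18},{"x": 0,"y": 0,"z": 0.001,"yaw": 0,"fingers": 0.18}]}}

```text
time: 13.15
eef_pos: [0.606, 0.0047, 0.0194]
tcp_rot: [-0.023, 1.0, -0.0, 0.0]
contact_force: [0.3, -0.4, 0.2]
opening: 0.819
finger_force: 0.0
```

>>> {"api": "move_arm", "payload": {"plan": [{"x": 0,"y": 0,"z": -0.01,"yaw": 0,"fingers": 0.18},{"x": 0,"y": 0,"z": -0.04,"yaw": 0,"fingers": 0.18},{"x": 0,"y": 0,"z": -0.09,"yaw": 0,"fingers": 0.18},{"x": 0,"y": 0,"z": -0.14,"yaw": 0,"fingers": 0.18},{"x": 0,"y": 0,"z": -0.19,"yaw": 0,"fingers": 0.5}]}}

```text
time: 13.65
eef_pos: [0.6056, 0.0047, 0.212]
tcp_rot: [-0.023, 1.0, -0.0, 0.0]
contact_force: [0.7, -0.4, 0.0]
opening: 0.671
finger_force: 0.0
```

Run:
```python
from h import *
s=ctrl.get_state();im=ctrl.read_camera("wrist")[:,:,::-1];cv2.imwrite("pics/w5.png",im)
M=R.from_quat(s['tcp_rot']).as_matrix();print(s['time'],s['eef_pos'],M.round(3),s['qpos'])
H,S,V=cv2.split(cv2.cvtColor(im,cv2.COLOR_BGR2HSV))
for c in blobs((V>150)&(S<70),500):
    q=onz("wrist",c,.042,s);r=cv2.minAreaRect(q[:,:2].astype(np.float32)*1000);print(cv2.boundingRect(c),np.round(np.r_[r[0],r[1],r[2]],1))
```

```text
13.65 [0.60563178 0.00471157 0.21198598] [[-0.999 -0.045  0.001]
 [-0.045  0.999 -0.   ]
 [-0.001 -0.    -1.   ]] [-1.59596381e-01  1.51453210e-01  1.77176158e+00 -6.28863416e-06
  1.21779737e+00 -1.77556174e+00]
(0, 232, 60, 115) [ 697.6 -292.8   62.3  124.1   86.4]
(45, 230, 32, 107) [ 689.3 -251.6   16.6  116.6   87.5]
(422, 196, 59, 57) [610.  122.1  55.   52.   48.6]
(294, 191, 62, 49) [606.6   4.7  45.6  56.    2.5]
```

View pics/w5.png

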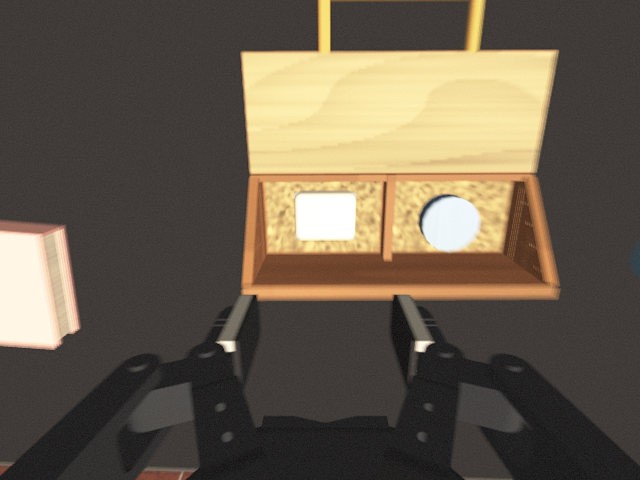

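The case lies flat at (325,216), right in its compartment, and the tin is untouched at (450,222). I go back to the bar.

>>> {"api": "move_arm", "payload": {"plan": [{"x": 0.036,"y": 0.012,"z": 0,"yaw": 0.14,"fingers": 0.68},{"x": 0.072,"y": 0.024,"z": 0,"yaw": 0.28,"fingers": 0.68},{"x": 0.108,"y": 0.036,"z": 0,"yaw": 0.42,"fingers": 0.68},{"x": 0.144,"y": 0.048,"z": 0,"yaw": 0.56,"fingers": 0.68},{"x": 0.176,"y": 0.06,"z": 0,"yaw": 0.7,"fingers": 0.68}]}}

```text
time: 14.2
eef_pos: [0.4258, 0.057, 0.2096]
tcp_rot: [0.324, 0.946, 0.0, 0.0]
contact_force: [0.2, 0.5, 0.0]
opening: 0.321
finger_force: 0.0
```

>>> {"api": "move_arm", "payload": {"plan": [{"x": 0,"y": 0,"z": 0,"yaw": 0.14,"fingers": 0.68},{"x": 0,"y": 0,"z": 0,"yaw": 0.28,"fingers": 0.68},{"x": 0,"y": 0,"z": 0,"yaw": 0.42,"fingers": 0.68},{"x": 0,"y": 0,"z": 0,"yaw": 0.56,"fingers": 0.68},{"x": 0,"y": 0,"z": 0,"yaw": 0.7,"fingers": 0.68}]}}

```text
time: 14.7
eef_pos: [0.4274, 0.0567, 0.2099]
tcp_rot: [0.629, 0.777, 0.0, 0.001]
contact_force: [0.2, 0.6, -0.3]
opening: 0.322
finger_force: 0.0
```

>>> {"api": "move_arm", "payload": {"plan": [{"x": 0,"y": 0,"z": 0,"yaw": 0.1,"fingers": 0.68},{"x": 0,"y": 0,"z": 0,"yaw": 0.171,"fingers": 0.68},{"x": 0,"y": 0,"z": 0,"yaw": 0.171,"fingers": 0.68},{"x": 0,"y": 0,"z": 0,"yaw": 0.171,"fingers": 0.68}]}}

```text
time: 15.1
eef_pos: [0.4274, 0.0566, 0.2097]
tcp_rot: [0.69, 0.723, 0.0, 0.0]
contact_force: [0.6, 0.5, -0.3]
opening: 0.318
finger_force: 0.0
```

Run:
```python
from h import *
s=ctrl.get_state();im=ctrl.read_camera("wrist")[:,:,::-1];cv2.imwrite("pics/w6.png",im)
M=R.from_quat(s['tcp_rot']).as_matrix();print(s['time'],s['eef_pos'],M.round(3))
H,S,V=cv2.split(cv2.cvtColor(im,cv2.COLOR_BGR2HSV))
for r in range(130,300,10):
    x=np.where((V[r,270:380]>110)&(S[r,270:380]>70))[0]+270
    if len(x): p=(onz("wrist",[[x.mean(),r]],.030,s)[0]-s['eef_pos'])@M;print(r,x.min(),x.max(),len(x),p.round(4))
```

```text
15.1 [0.42743188 0.0566397  0.20967523] [[-0.047  0.999  0.001]
 [ 0.999  0.047 -0.   ]
 [-0.     0.001 -1.   ]]
130 371 379 9 [0.0742 0.0443 0.1797]
140 371 379 9 [0.0658 0.0447 0.1797]
150 315 379 65 [0.0572 0.02   0.1797]
160 315 379 24 [0.0484 0.017  0.1797]
170 315 379 24 [0.0394 0.0172 0.1797]
180 315 379 25 [0.0303 0.0183 0.1797]
190 316 379 24 [0.0211 0.0196 0.1797]
200 316 379 25 [0.0116 0.0206 0.1797]
210 316 379 25 [0.002  0.0207 0.1797]
220 316 379 25 [-0.0078  0.0209  0.1797]
230 316 379 26 [-0.0177  0.0219  0.1797]
240 316 379 26 [-0.0279  0.0221  0.1797]
250 316 379 26 [-0.0382  0.0223  0.1797]
260 316 379 27 [-0.0488  0.0231  0.1797]
270 316 379 64 [-0.0595  0.0227  0.1797]
280 366 379 14 [-0.0705  0.0481  0.1797]
290 371 379 9 [-0.0817  0.0511  0.1797]
```

>>> {"api": "move_arm", "payload": {"plan": [{"x": 0,"y": -0.002,"z": 0.04,"yaw": 0,"fingers": 0.68},{"x": 0,"y": -0.002,"z": 0.08,"yaw": 0,"fingers": 0.68},{"x": 0,"y": -0.002,"z": 0.12,"yaw": 0,"fingers": 0.68},{"x": 0,"y": -0.002,"z": 0.15,"yaw": 0,"fingers": 0.68},{"x": 0,"y": -0.002,"z": 0.17,"yaw": 0,"fingers": 0.68}]}}

```text
time: 15.65
eef_pos: [0.4238, 0.0567, 0.037]
tcp_rot: [0.691, 0.723, -0.001, -0.001]
contact_force: [-1.0, -0.5, 0.3]
opening: 0.318
finger_force: 0.0
```

>>> {"api": "move_arm", "payload": {"plan": [{"x": 0,"y": 0,"z": 0.014,"yaw": 0,"fingers": 0.68},{"x": 0,"y": 0,"z": 0.022,"yaw": 0,"fingers": 0.68},{"x": 0,"y": 0,"z": 0.027,"yaw": 0,"fingers": 0.68},{"x": 0,"y": 0,"z": 0.0285,"yaw": 0,"fingers": 0.68},{"x": 0,"y": 0,"z": 0.0285,"yaw": 0,"fingers": 0.68}]}}

```text
time: 16.15
eef_pos: [0.4259, 0.0565, 0.0113]
tcp_rot: [0.691, 0.723, 0.0, 0.0]
contact_force: [-0.4, 0.1, 0.4]
opening: 0.319
finger_force: 0.0
```

>>> {"api": "move_arm", "payload": {"plan": [{"x": 0,"y": 0,"z": 0,"yaw": 0,"fingers": 0.85},{"x": 0,"y": 0,"z": 0,"yaw": 0,"fingers": 1},{"x": 0,"y": 0,"z": 0,"yaw": 0,"fingers": 1},{"x": 0,"y": 0,"z": 0,"yaw": 0,"fingers": 1}]}}

```text
time: 16.55
eef_pos: [0.4248, 0.0565, 0.0116]
tcp_rot: [0.691, 0.723, -0.001, -0.001]
contact_force: [-4.6, -0.7, 5.1]
opening: 0.123
finger_force: 29.3
```

Run:
```python
import numpy as np
f=lambda t:np.array([-42+142*np.sin(.95-t)-5*np.cos(.95-t),35+142*np.cos(.95-t)+5*np.sin(.95-t)])
T=np.linspace(2.52,0,31)
for i in range(0,30,5):
    b=f(T[i]);print([[float(round((f(t)-b)[0],1)),float(round(-(f(t)-b)[1],1))] for t in T[i+1:i+6]])
```

```text
[[0.1, -11.9], [1.2, -23.8], [3.3, -35.6], [6.3, -47.1], [10.3, -58.3]]
[[4.9, -10.9], [10.8, -21.3], [17.5, -31.1], [25.0, -40.4], [33.2, -49.0]]
[[8.9, -7.9], [18.5, -15.0], [28.7, -21.3], [39.3, -26.7], [50.3, -31.2]]
[[11.4, -3.6], [23.0, -6.2], [34.9, -7.8], [46.8, -8.4], [58.7, -8.0]]
[[11.9, 1.4], [23.5, 3.8], [35.0, 7.1], [46.1, 11.4], [56.9, 16.6]]
[[10.3, 6.1], [20.0, 13.0], [29.0, 20.8], [37.5, 29.2], [45.1, 38.4]]
```

>>> {"api": "move_arm", "payload": {"plan": [{"x": 0,"y": 0,"z": -0.012,"yaw": 0,"fingers": 1},{"x": 0,"y": 0.001,"z": -0.024,"yaw": 0,"fingers": 1},{"x": 0,"y": 0.0035,"z": -0.0355,"yaw": 0,"fingers": 1},{"x": 0,"y": 0.0065,"z": -0.047,"yaw": 0,"fingers": 1},{"x": 0,"y": 0.0105,"z": -0.0585,"yaw": 0,"fingers": 1}]}}

```text
time: 17.05
eef_pos: [0.434, 0.057, 0.0697]
tcp_rot: [0.691, 0.723, -0.002, -0.002]
contact_force: [-4.9, -2.8, -0.6]
opening: 0.125
finger_force: 29.2
```

>>> {"api": "move_arm", "payload": {"plan": [{"x": 0,"y": 0.005,"z": -0.011,"yaw": 0,"fingers": 1},{"x": 0,"y": 0.011,"z": -0.0215,"yaw": 0,"fingers": 1},{"x": 0,"y": 0.0175,"z": -0.031,"yaw": 0,"fingers": 1},{"x": 0,"y": 0.025,"z": -0.0405,"yaw": 0,"fingers": 1},{"x": 0,"y": 0.033,"z": -0.049,"yaw": 0,"fingers": 1}]}}

```text
time: 17.55
eef_pos: [0.4642, 0.0585, 0.1193]
tcp_rot: [0.69, 0.723, -0.006, -0.005]
contact_force: [-18.7, -2.6, 13.7]
opening: 0.124
finger_force: 29.6
```

>>> {"api": "move_arm", "payload": {"plan": [{"x": 0,"y": 0.009,"z": -0.008,"yaw": 0,"fingers": 1},{"x": 0,"y": 0.0185,"z": -0.015,"yaw": 0,"fingers": 1},{"x": 0,"y": 0.0285,"z": -0.0215,"yaw": 0,"fingers": 1},{"x": 0,"y": 0.0395,"z": -0.0265,"yaw": 0,"fingers": 1},{"x": 0,"y": 0.0505,"z": -0.031,"yaw": 0,"fingers": 1}]}}

```text
time: 18.05
eef_pos: [0.5209, 0.0612, 0.1537]
tcp_rot: [0.691, 0.723, 0.001, 0.001]
contact_force: [-1.5, 0.7, 1.3]
opening: 0.124
finger_force: 29.7
```

>>> {"api": "move_arm", "payload": {"plan": [{"x": 0,"y": 0.0115,"z": -0.0035,"yaw": 0,"fingers": 1},{"x": 0,"y": 0.023,"z": -0.006,"yaw": 0,"fingers": 1},{"x": 0,"y": 0.035,"z": -0.008,"yaw": 0,"fingers": 1},{"x": 0,"y": 0.047,"z": -0.0085,"yaw": 0,"fingers": 1},{"x": 0,"y": 0.0585,"z": -0.008,"yaw": 0,"fingers": 1}]}}

```text
time: 18.55
eef_pos: [0.5794, 0.0641, 0.1583]
tcp_rot: [0.691, 0.723, 0.001, 0.0]
contact_force: [-1.4, 2.7, 5.3]
opening: 0.128
finger_force: 31.8
```

>>> {"api": "move_arm", "payload": {"plan": [{"x": 0,"y": 0.012,"z": 0.0015,"yaw": 0,"fingers": 1},{"x": 0,"y": 0.0235,"z": 0.004,"yaw": 0,"fingers": 1},{"x": 0,"y": 0.035,"z": 0.007,"yaw": 0,"fingers": 1},{"x": 0,"y": 0.046,"z": 0.0115,"yaw": 0,"fingers": 1},{"x": 0,"y": 0.057,"z": 0.0165,"yaw": 0,"fingers": 1}]}}

```text
time: 19.05
eef_pos: [0.635, 0.0668, 0.1394]
tcp_rot: [0.691, 0.723, -0.0, -0.001]
contact_force: [-2.1, 4.4, 0.8]
opening: 0.125
finger_force: 32.7
```

>>> {"api": "move_arm", "payload": {"plan": [{"x": 0,"y": 0.009,"z": 0.005,"yaw": 0,"fingers": 1},{"x": 0,"y": 0.017,"z": 0.0105,"yaw": 0,"fingers": 1},{"x": 0,"y": 0.0245,"z": 0.0165,"yaw": 0,"fingers": 1},{"x": 0,"y": 0.031,"z": 0.0225,"yaw": 0,"fingers": 1},{"x": 0,"y": 0.036,"z": 0.028,"yaw": 0,"fingers": 1}]}}

```text
time: 19.55
eef_pos: [0.6708, 0.0682, 0.1112]
tcp_rot: [0.691, 0.723, -0.0, -0.001]
contact_force: [-1.9, 4.3, 1.0]
opening: 0.125
finger_force: 32.6
```

>>> {"api": "move_arm", "payload": {"plan": [{"x": 0,"y": 0.003,"z": 0.0035,"yaw": 0,"fingers": 1},{"x": 0,"y": 0.0055,"z": 0.0065,"yaw": 0,"fingers": 1},{"x": 0,"y": 0.0075,"z": 0.0095,"yaw": 0,"fingers": 1},{"x": 0,"y": 0.0075,"z": 0.0115,"yaw": 0,"fingers": 1},{"x": 0,"y": 0.0075,"z": 0.0115,"yaw": 0,"fingers": 1}]}}

```text
time: 20.05
eef_pos: [0.6791, 0.0685, 0.1013]
tcp_rot: [0.691, 0.723, 0.001, 0.0]
contact_force: [0.4, 5.4, 1.9]
opening: 0.129
finger_force: 33.0
```

>>> {"api": "move_arm", "payload": {"plan": [{"x": 0,"y": 0,"z": 0,"yaw": 0,"fingers": 0.85},{"x": 0,"y": 0,"z": 0,"yaw": 0,"fingers": 0.68},{"x": 0,"y": 0,"z": 0,"yaw": 0,"fingers": 0.68}]}}

```text
time: 20.35
eef_pos: [0.6782, 0.067, 0.1007]
tcp_rot: [0.691, 0.723, -0.0, 0.0]
contact_force: [-0.6, 0.6, -0.5]
opening: 0.32
finger_force: 0.0
```

>>> {"api": "move_arm", "payload": {"plan": [{"x": 0,"y": 0,"z": -0.02,"yaw": 0,"fingers": 0.68},{"x": 0,"y": 0,"z": -0.06,"yaw": 0,"fingers": 0.68},{"x": 0,"y": 0,"z": -0.1,"yaw": 0,"fingers": 0.68},{"x": 0,"y": 0,"z": -0.13,"yaw": 0,"fingers": 0.68},{"x": 0,"y": 0,"z": -0.13,"yaw": 0,"fingers": 0.68}]}}

```text
time: 20.85
eef_pos: [0.6813, 0.0672, 0.2385]
tcp_rot: [0.691, 0.723, 0.004, 0.005]
contact_force: [-0.1, -1.0, 0.9]
opening: 0.319
finger_force: 0.0
```

Run:
```python
from h import *
s=ctrl.get_state();im=ctrl.read_camera("wrist")[:,:,::-1]
cv2.imwrite("pics/w7.png",im)
M=R.from_quat(s['tcp_rot']).as_matrix();print(s['time'],s['eef_pos'],s['contact_force'])
H,S,V=cv2.split(cv2.cvtColor(im,cv2.COLOR_BGR2HSV))
for r in(185,235,285):
    x=np.where((V[r,311:350]>120)&(S[r,311:350]>80))[0]+311;print(r,x.mean(),len(x),onz("wrist",[[x.mean(),r]],.122,s))
```

```text
20.85 [0.68128298 0.06717537 0.23847459] [-0.11907499 -1.04069232  0.91089873]
185 319.5 18 [[0.67716449 0.10321531 0.122     ]]
235 320.0 17 [[0.67906826 0.06426274 0.122     ]]
285 320.5 16 [[0.68116022 0.02145977 0.122     ]]
```

View pics/w7.png

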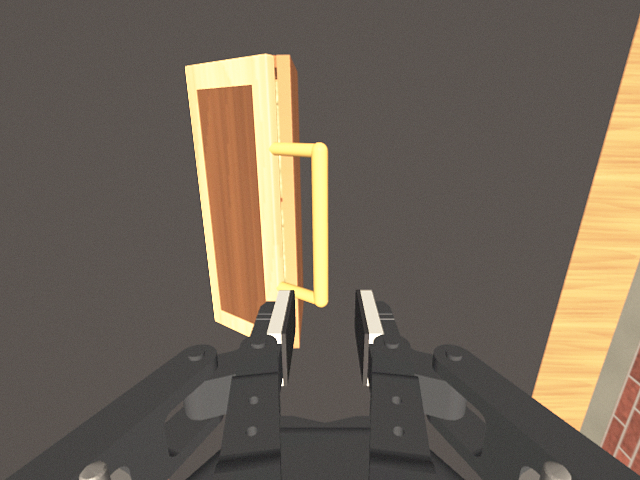

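The flap is shut: the bar, at (320,150..298), is back at x 0.679, its starting place, and the gripper is clear. Handing in.

```bash
python3 -c "
from plant import ctrl
print(ctrl.sign_off())"
```

```text
the job is handed in; nothing more can be done
None
```

I handed the job in at about 21 s. The case was flat in the empty right-hand compartment when I last saw it, and the flap is shut again. The flap was held both ways and the tin wasn't touched, but I didn't re-measure the candle, book and tumbler, and the hand-in returned no verdict.

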